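Index the dish under the inspection camera

ROBOT

A 6-joint arm with a two-finger parallel gripper is mounted at the origin on the work surface. World frame = base frame: x ahead of the robot, y to its left, z up, the work surface at z = 0. Lengths are in mm, angles in rad, forces in N, time in s.
With the tool pointing down it reaches from about 300 to 775 mm from the base axis. Payload 14.6 kg.
Tool frame: the origin (TCP) lies between the finger pads; the fingertips stand manip.tips_ahead ahead of it and the grasp point (between the pads) is the TCP (manip.tips_ahead is the distance from the TCP to the fingertips, in mm); z points along the fingers, y is the direction in which the jaws open and shut (so a half turn about z gives the same grasp; the last joint's range is limited). The gripper opens to 94 mm and grips with 3 to 60 N. Pads are 16 mm wide; open, the fingers measure 119 mm over their backs; the gripper's body (75 mm by 177 mm) begins 78 mm behind the grasp point.
Start: joints at [-1.237, 0.3, 1.521, -0, 1.321, -0.067], TCP at [214.578, -506.405, 224.446] pointing down, gripper open.
Joint ranges: [-3.03, 3.03], [-0.79, 2.21], [0.23, 2.52], [-1.04, 4.18], [0, 3.07], [-2.55, 2.55]. Speed limits (rad/s): [2.22, 2.22, 2.57, 3.14, 3.14, 3.14].

INTERFACE

Orientations are given as [roll, pitch, yaw] about the fixed x, y, z axes, in that order (R = Rz(yaw) Ry(pitch) Rx(roll)).
In Python, from bench import read_state, imaging, job, manip gives the robot as it stands.
- The arm moves only by the tool jog_arm, never from a script. Its argument "targets" is a list of rows, each a list of 7 numbers: the shift along the tool's x, y, z scaled (see below), then the turn, a rotation vector about the tool's x, y, z scaled (see below), then the gripper command: -1 is shut, 1 is fully open, values between are in proportion. In form: [[x, y, z, rx, ry, rz, gripper], ...]. A call has 1 to 8 rows; each row is the pose to reach, as a shift and turn from the pose measured when the call began, along the tool's axes at that moment, turning the shorter way round; what a row does not reach only later rows make up. The controller multiplies each number of a shift by 0.15 m and each number of a turn by 180 degrees. A row lasts 1/8 s, in which the tool goes at most 62.5 mm and 10.7 degrees, less where a joint would pass 70% of its speed; a pose out of reach is approached as far as the arm can. A call with a number of a shift or a turn outside -1 to 1 is refused whole. A call with a gripper value outside its range is refused whole. The fingers move at their own pace and stop on an object; "squeeze" is the grip in N (left out, the last holds). Time passes only in rows, so rows that repeat a pose let the fingers close. It gives the time, the measured TCP pose, the force and the opening at its end, in the units of the state.
- read_state(): the state, without advancing time (a new reading comes with each control period).
- imaging.capture(name): name is "side" or "top" or "wrist"; returns a dict with "image" (420x560x3 uint8, red, green, blue), "fx", "fy", "cx", "cy" (pixels), "rvec" (rotation vector, rad) and "tvec" (3), from world to camera coordinates, as OpenCV has them. Camera axes: x right, y down, z forward; pixel columns grow to the right and rows downward; lengths in mm; the calibration is good to about 2 mm. A picture is of the moment at which its call begins. There is no depth.
- job.close_job(): hands the job in, once; it reports no verdict.
The state is a dict: "time_s": time; "joint_positions": joint angles; "joint_vel": joint speeds; "tau": joint torques, N m; "tcp_pos": TCP position; "ee_rot": TCP orientation; "force": force on the tool from outside, world axes, zero at the start; "wrist_torque": the same for the moment, N m; "opening": opening from 0.0 (shut) to 1.0 (fully open).
Only numpy, scipy, OpenCV 4.12 (cv2) and the standard library are available. Lean on these libraries where they do the work, as an engineer would, in place of code of your own. Each camera call takes 0.05 s, during which the arm holds its last target.

TASK

With closed fingers, press the indexing plunger down and, keeping it pressed, push it round so that the table turns one hole, in whichever direction brings the small lidded dish under the inspection camera; then let the plunger spring fully up into that hole and move clear. Do not grasp or lift anything, do not turn past that hole, do not touch the dish, the jar or the steel gauge that ride on the table, and leave the things around the stand where they are.

Things in the scene. Friction and masses are not known exactly. Their poses are not given: they have to be found in the camera images.
- table_axis (a point): Point on the vertical axis of the round dark turning table, on its upper face, 56 mm above the work surface (table 230 mm across, 10 mm thick). It belongs to the fixed cream stand (round foot 360 mm across, 15 mm high). Its x axis points towards the camera post, z up; the plunger starts on the -x side. The stand's position and yaw vary.
- plunger_top (a point): Centre of the top of the plunger's cap: flat aluminium disc, 40 mm across, 12 mm thick, on a 14 mm stem, 150 mm from the table axis, on a dark lug (40 mm wide, top at 56 mm) of the table that turns with it. Cap top is 84 mm above the work surface when out, 71 mm when fully in. A fingertip pressing the cap down carries it along the 150 mm circle by friction (under 1.5 N sideways).
- plunger (a joint): How far the plunger is pressed in, m: 0 out (locked in a hole), 0.013 fully in. Its spring pushes up with about 3 N (out) to 6 N (in). From about 0.010 on it is clear of the hole plate and the table can turn. Let go between holes it stays down at about 0.009; within about 4 mm of a hole it centres itself and springs out to 0. Play in a hole: 1.5 mm each way.
- index_table (a joint): Turn of the table, rad, positive counterclockwise seen from above, about 0 at the start with the plunger in the middle hole. The fixed aluminium arc plate under the plunger (top 36 mm above the work surface) has five holes 40 degrees (0.698 rad) apart on the 150 mm circle, joined by a slot: at -1.396, -0.698, 0, 0.698, 1.396.
- view_spot (a point): Point under the inspection camera where the dish's centre must come: 80 mm from the table axis, opposite the plunger's start, 62 mm above the work surface. The fixed camera (upright cream cylinder 42 mm across, lower end 122 mm, top 285 mm above the surface) hangs over it from a post 160 mm from the axis.
- dish: Small white round culture dish with lid, 38 mm across and 12 mm high, origin at the centre of its underside. It stands loosely between four short pins in a nest of the turning table, 80 mm from the axis, 40 degrees to one side or the other of the view spot.
- dish_center (a point): Centre of the dish, 6 mm above its underside.
- jar: Amber specimen jar with black cap, 38 mm across and 46 mm high, origin under its centre, in the nest 40 degrees to the other side of the view spot. Must not be touched.
- jar_center (a point): Centre of the jar, half-way up.
- gauge: Stepped steel setting gauge, 38 mm across, 24 mm high, in another nest of the table. Must not be touched.
- gauge_center (a point): Centre of the gauge, half-way up.
- beaker: Glass beaker, 68 mm across, 85 mm high, beside the stand; origin under its centre. Bystander.
- flask: Bottle with white cap, 60 mm across, 115 mm high, beside the stand; origin under its centre. Bystander.
- slide_box: Grey slide box, 85 x 60 x 32 mm, beside the stand; origin under its centre. Bystander.
- tape_roll: White roll of tape lying flat, 72 mm across, 18 mm high, beside the stand; origin under its centre. Bystander.
- marker: Black marker pen lying on the surface, 120 mm long, 14 mm thick; beside the stand. Bystander.
Mind the look-alikes: they are no part of the job. Leave any purple look-alike of the dish alone.

How it is judged (in metres and radians):
On the way, in this order (a step that is already met when the one before it is completed fails the run):
1. the plunger is pressed in while the table is still at its starting hole (value of joint plunger above 0.008 m and value of joint index_table between -0.1 and 0.1 rad), for 0.05 s.
2. the table is turned with the plunger in (value of joint plunger above 0.008 m and (value of joint index_table above 0.25 rad or value of joint index_table below -0.25 rad)), for 0.05 s.
At the end, for the whole second after the job is handed in: the table stands locked one hole (40 degrees, within 0.04 rad) from its start, the plunger is out (pressed in by less than 3 mm), the dish sits in its nest within 6 mm of the view spot, and all is at rest (value of joint plunger below 0.003 m and (value of joint index_table between 0.658132 and 0.738132 rad or value of joint index_table between -0.738132 and -0.658132 rad) and horizontal distance between dish_center and view_spot below 0.006 m and height (world z) of dish_center between 0.058 and 0.066 m and velocity of joint index_table between -0.05 and 0.05 rad/s and linear speed of dish below 0.02 m/s); the robot touches nothing.
It fails at once if the dish is touched by the robot, lifted or tipped (contact force between any of the arm, the fingers and dish above 0.5 N or height (world z) of dish_center above 0.07 m or angle between dish_center's own z axis and vertical above 0.25 rad).
It fails at once if the jar is touched by the robot, lifted or tipped (contact force between any of the arm, the fingers and jar above 0.5 N or height (world z) of jar_center above 0.087 m or angle between jar_center's own z axis and vertical above 0.25 rad).
It fails at once if the gauge is touched by the robot, lifted or tipped (contact force between any of the arm, the fingers and gauge above 0.5 N or height (world z) of gauge_center above 0.076 m or angle between gauge_center's own z axis and vertical above 0.25 rad).
It fails at once if a thing standing about the stand is moved by more than 20 mm (distance of any of beaker, flask, slide_box, tape_roll, marker from where it was at the start of the episode above 0.02 m).
It fails at once if the table is turned well past the next hole (more than 55 degrees from its start) (value of joint index_table above 0.96 rad or value of joint index_table below -0.96 rad).
It also fails if it takes over 32 s, if anything falls off the work surface, if the arm or the gripper's body presses on something with over 40 N, if the wrist force passes 120 N, or if a joint passes its speed limit or range.

## Working session

There is one attempt and no reset: what is moved stays moved. The work goes in short steps, Python scripts to look and compute and a tool call to move; the robot and the scene stay as the last step left them, time stands still between calls to the robot, and variables do not carry over. Pictures are saved under pics/ and viewed, and the job is handed in when it is done.

Besides the shell and the picture viewer there is one more tool, called after "Request:" as name(argument=value, ...) on one line, values as JSON. jog_arm: Moves the arm, as the interface text tells. Shifts and turns lie within -1 to 1; 1 stands for 0.15 m of shift or 180 degrees of turn. Its arguments: {"type":"object","properties":{"targets":{"type":"array","items":{"type":"array","items":{"type":"number"}}},"squeeze":{"type":"number"}},"required":["targets"]}

```bash
mkdir -p pics; ls; cat > h.py <<'E'
import numpy as np,cv2
from bench import read_state, imaging, job, manip
def cap(n,f):
    c=imaging.capture(n); cv2.imwrite('pics/'+f,c['image'][:,:,::-1]); return c
def ray(c,u,v,z):
    R,_=cv2.Rodrigues(np.array(c['rvec'],float)); t=np.array(c['tvec'],float).ravel()
    d=R.T@np.array([(u-c['cx'])/c['fx'],(v-c['cy'])/c['fy'],1]); o=-R.T@t
    return o+d*(z-o[2])/d[2]
def proj(c,p):
    q,_=cv2.projectPoints(np.array(p,float).reshape(-1,3),np.array(c['rvec'],float),np.array(c['tvec'],float),np.array([[c['fx'],0,c['cx']],[0,c['fy'],c['cy']],[0,0,1.]]),None)
    return q.reshape(-1,2)
E
python3 - <<'E'
from h import *
import pickle
d={n:cap(n,n+'0.png') for n in('side','top')}
pickle.dump(d,open('c0.pkl','wb'))
print(read_state(),manip.tips_ahead)
E
```

```text
pics
{'time_s': 0.1, 'joint_positions': array([-1.23660101e+00,  3.00381990e-01,  1.52149847e+00, -1.84895828e-05,
        1.32068160e+00, -6.66047803e-02]), 'joint_vel': array([-0.00021208, -0.00130605, -0.00194999, -0.00031391,  0.00016284,
       -0.0011846 ]), 'tau': array([ 2.11565217e-03, -5.32642472e+01, -3.53283548e+01,  7.09111872e-02,
        2.34049349e-02, -4.77277661e-05]), 'tcp_pos': array([ 214.50901323, -506.22286699,  223.97014079]), 'ee_rot': array([-3.14062420e+00, -4.66495508e-05,  4.00804663e-01]), 'force': array([-0.17439484,  0.66023065, -0.39249257]), 'wrist_torque': array([-0.02294598,  0.01576831,  0.02343149]), 'opening': 0.9982237849664406} 19.0
```

View pics/top0.png

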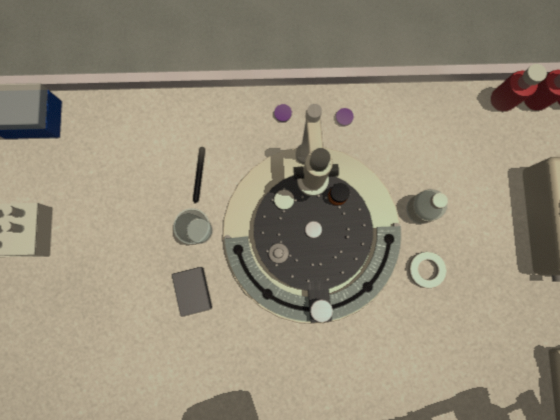

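View pics/side0.png

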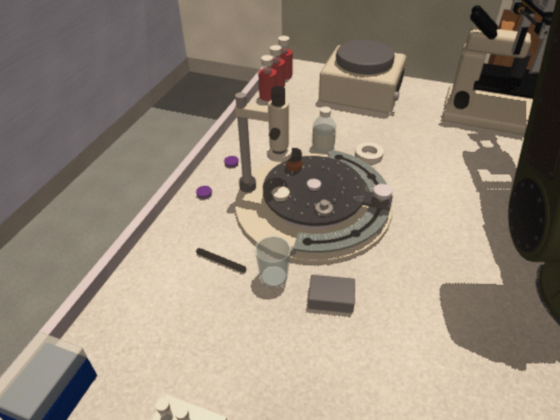

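The top view shows the plunger cap at about (321,311), the table hub at (314,230), the white dish at (284,200), the jar at (339,193) and the gauge at (279,253). The purple look-alikes lie off the stand. Next I measure these positions.

```bash
python3 - <<'E'
from h import *
import pickle
d=pickle.load(open('c0.pkl','rb'));c=d['top'];s=d['side']
def blob(c,u,v,r,lo=150):
    g=cv2.cvtColor(c['image'],cv2.COLOR_RGB2GRAY); m=np.zeros_like(g); cv2.circle(m,(u,v),r,255,-1)
    b=((g>lo)&(m>0)).astype(np.uint8); n,l,st,ce=cv2.connectedComponentsWithStats(b)
    k=1+np.argmax(st[1:,4]); return ce[k],st[k]
for lo in(130,150,170):
  for nm,u,v,r,z in(('cap',321,311,15,84),('hub',314,230,12,60),('dish',284,200,14,74)):
    p,st=blob(c,u,v,r,lo); print(lo,nm,p.round(1),st,ray(c,*p,z).round(1))
for nm,p,z in(('jar',(340,190),108),('gauge',(279,253),80),('h',(238,249),36),('h',(267,294),36),('h',(368,287),36),('h',(389,239),36),('beaker',(195,228),40),('flask',(440,200),115),('tape',(428,270),18),('box',(192,290),32),('campost',(314,110),285)):
    print(nm,ray(c,*p,z).round(1))
for lo in(130,150,170):
  p,st=blob(s,383,192,14,lo);print('side',p,st,ray(s,*p,84).round(1))
im=c['image'][140:340,170:470];cv2.imwrite('pics/topz.png',cv2.resize(im,(800,533),interpolation=cv2.INTER_CUBIC)[:,:,::-1])
im=s['image'][120:270,220:420];cv2.imwrite('pics/sidez.png',cv2.resize(im,(800,600),interpolation=cv2.INTER_CUBIC)[:,:,::-1])
E
```

```text
130 cap [321.8 312.3] [311 300  24  27 447] [453.6 -72.2  84. ]
130 hub [313.3 229.2] [306 222  16  16 206] [607.  -64.1  60. ]
130 dish [283.3 200.8] [274 194  20  15 230] [660.7  -8.1  74. ]
150 cap [321.5 312.1] [311 300  22  27 406] [454.1 -71.8  84. ]
150 hub [313.3 229.1] [306 222  16  15 191] [607.2 -64.2  60. ]
150 dish [283.3 201.2] [275 194  19  15 211] [660.1  -8.1  74. ]
170 cap [321.4 310.6] [312 301  20  21 332] [456.6 -71.7  84. ]
170 hub [313.5 229.2] [307 222  14  15 171] [607.  -64.4  60. ]
170 dish [283.2 201.1] [275 194  18  15 189] [660.3  -7.8  74. ]
jar [ 672.4 -111.3  108. ]
gauge [562.    2.4  80. ]
h [573.9  82.2  36. ]
h [486.4  27.2  36. ]
h [ 495.5 -167.2   36. ]
h [ 586.9 -213.1   36. ]
beaker [616.6 165.9  40. ]
flask [ 648.6 -288.8  115. ]
tape [ 525.5 -290.6   18. ]
box [496.9 172.5  32. ]
campost [756.8 -53.1 285. ]
side [384.90789474 188.54210526] [370 178  28  26 380] [452.9 -74.7  84. ]
side [386.00315457 188.91798107] [372 178  26  25 317] [450.5 -74.2  84. ]
side [386.51027397 188.93150685] [374 178  24  25 292] [449.5 -74.5  84. ]
```

View pics/topz.png

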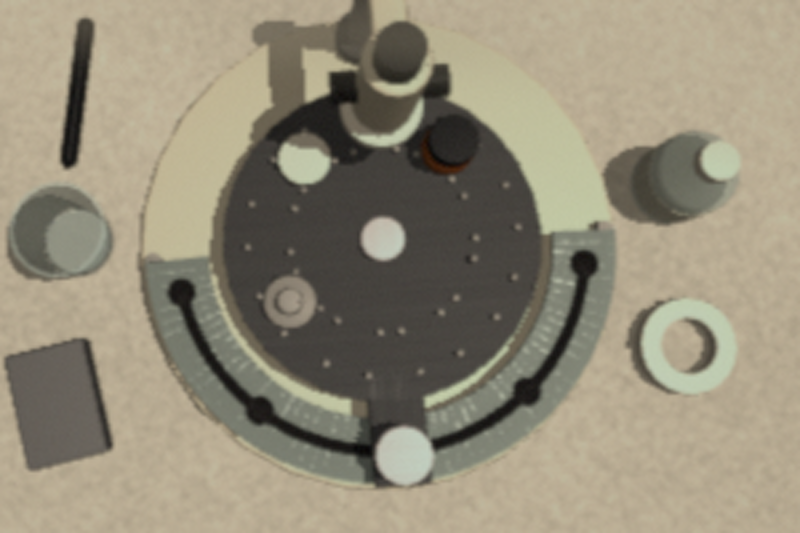

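View pics/sidez.png

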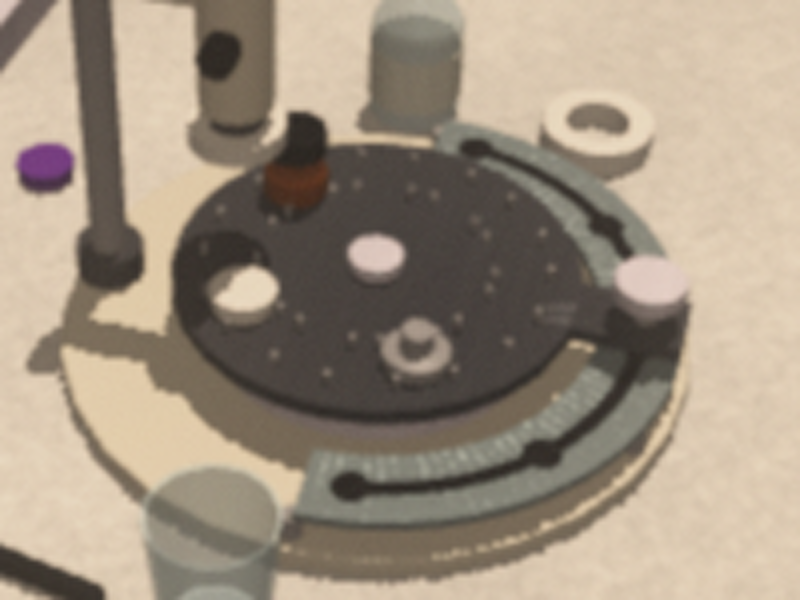

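```bash
cat >> h.py <<'E'
from scipy.spatial.transform import Rotation as Ro
def rows(ws):
    s=read_state(); R=Ro.from_euler('xyz',s['ee_rot']).as_matrix()
    for w in ws: print(np.round(w,1),(R.T@(np.array(w)-s['tcp_pos'])/150).round(4).tolist())
E
python3 - <<'E'
from h import *
from scipy.optimize import least_squares
H=np.array([[573.9,82.2],[486.4,27.2],[495.5,-167.2],[586.9,-213.1]])
k=np.radians([-80,-40,40,80])
f=lambda p:(np.c_[p[0]-150*np.cos(p[2]+k),p[1]-150*np.sin(p[2]+k)]-H).ravel()
r=least_squares(f,[607,-64,.05]);print(r.x,r.fun.round(1))
a=r.x[:2];y=r.x[2]
for t in(0,-40,40): print(t,a-150*np.array([np.cos(y+np.radians(t)),np.sin(y+np.radians(t))]))
print('view',a+80*np.array([np.cos(y),np.sin(y)]),'dish',np.degrees(np.arctan2(-8.1-a[1],660.3-a[0])-y))
rows([[330,-280,200],[454.5,-72.5,150],[454.5,-72.5,115]])
E
```

```text
[ 6.06078980e+02 -6.45188218e+01  4.55082867e-02] [-0.6 -0.3  0.5 -0.6  0.2  1.1 -0.1 -0.2]
0 [456.23427864 -71.3427089 ]
-40 [486.90496917  26.57209489]
40 [ 495.67758927 -166.0645401 ]
view [685.99615426 -60.87941542] dish 43.5305679454186
[ 330 -280  200] [1.2973, -1.0881, 0.1609]
[454.5 -72.5 150. ] [2.6013, -2.0376, 0.4952]
[454.5 -72.5 115. ] [2.6012, -2.0374, 0.7286]
```

The hole fit and the cap blob agree within about 1 mm: axis (606,-64.5), cap (456,-71.5). The dish sits on the +y side, so the table must turn clockwise and the plunger goes to (487,26.5). I'm moving over with the fingers shut.

Request:
jog_arm(targets=[[0.3,-0.23,0,0,0,0,-1],[0.6,-0.46,0,0,0,0,-1],[0.87,-0.68,0.05,0,0,0,-1],[0.87,-0.68,0.05,0,0,0,-1]], squeeze=10)

```text
time_s: 0.6
tcp_pos: [295.8, -359.1, 216.3]
ee_rot: [-3.14, -0.0, 0.404]
force: [0.5, -0.2, 0.1]
opening: 0.613
```

Request:
jog_arm(targets=[[0.3,-0.23,0,0,0,0,-1],[0.6,-0.46,0,0,0,0,-1],[0.87,-0.68,0.15,0,0,0,-1],[0.87,-0.68,0.15,0,0,0,-1]])

```text
time_s: 1.1
tcp_pos: [376.1, -212.2, 192.9]
ee_rot: [-3.138, 0.001, 0.408]
force: [-0.7, -0.5, 0.5]
opening: 0.187
```

```bash
python3 - <<'E'
from h import *
rows([[456,-71.5,150],[456,-71.5,115]]);s=read_state();print(s['tcp_pos'],s['ee_rot'],s['opening'],s['time_s'])
E
```

```text
[456.  -71.5 150. ] [0.8608, -0.6488, 0.2873]
[456.  -71.5 115. ] [0.861, -0.6479, 0.5206]
[ 376.14677878 -212.15933109  192.85339546] [-3.13779513e+00  1.04497513e-03  4.07591879e-01] 0.1874606317927943 1.1
```

Request:
jog_arm(targets=[[0.4,-0.3,0.1,0,0,0,-1],[0.75,-0.56,0.2,0,0,0,-1],[0.861,-0.649,0.28,0,0,0,-1],[0.861,-0.649,0.28,0,0,0,-1],[0.861,-0.648,0.4,0,0,0,-1],[0.861,-0.648,0.48,0,0,0,-1],[0.861,-0.648,0.48,0,0,0,-1]])

```text
time_s: 1.98
tcp_pos: [455.6, -72.5, 120.8]
ee_rot: [-3.137, 0.002, 0.406]
force: [0.3, -0.0, 0.3]
opening: 0.001
```

```bash
python3 - <<'E'
from h import *
for n in('top','side'):
  c=cap(n,n+'1.png'); print(n,proj(c,[[456,-71.5,84]]))
  s0=(230,110,200,150) if n=='side' else (220,220,200,150)
  x,y,w,h=s0; cv2.imwrite('pics/%s1z.png'%n,cv2.resize(c['image'][y:y+h,x:x+w],None,fx=4,fy=4)[:,:,::-1])
rows([[456,-71.5,115],[456,-71.5,100],[456,-71.5,90]]);s=read_state();print(s['tcp_pos'],s['force'],s['ee_rot'],s['opening'],s['time_s'])
E
```

```text
top [[321.33044367 310.9745142 ]]
side [[383.17397426 189.14622566]]
[456.  -71.5 115. ] [0.0011, -0.0047, 0.0443]
[456.  -71.5 100. ] [0.0011, -0.0043, 0.1443]
[456.  -71.5  90. ] [0.0012, -0.0041, 0.211]
[456.14390939 -72.22507776 121.64065993] [-0.03854631 -0.2967783   1.1401502 ] [-3.13819662e+00  6.38724483e-04  4.06771958e-01] 0.004486805178192058 2.075
```

View pics/side1z.png

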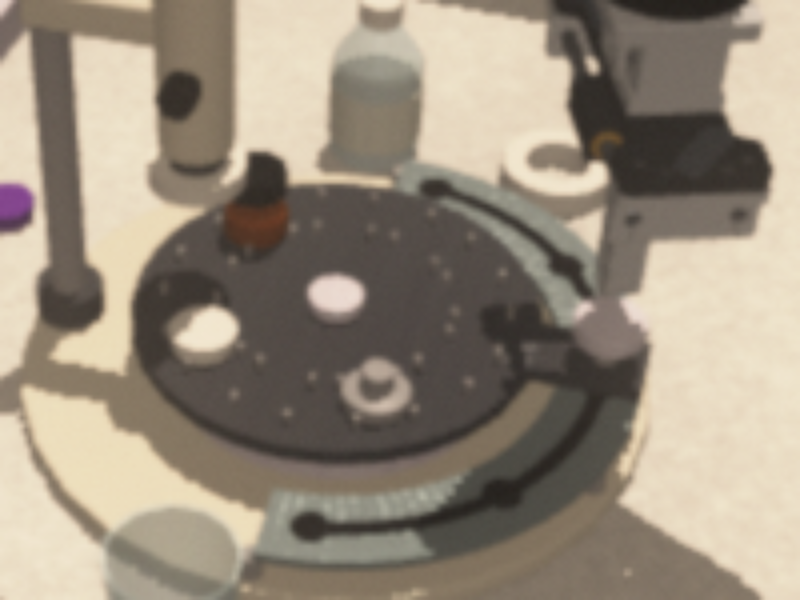

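The finger stands above the cap, with the cap at about (612,325) in the zoomed view. Pressing down now.

Request:
jog_arm(targets=[[0.001,-0.004,0.06,0,0,0,-1],[0.001,-0.004,0.12,0,0,0,-1],[0.001,-0.004,0.15,0,0,0,-1],[0.001,-0.004,0.18,0,0,0,-1],[0.001,-0.004,0.2,0,0,0,-1],[0.001,-0.004,0.21,0,0,0,-1],[0.001,-0.004,0.21,0,0,0,-1]])

```text
time_s: 2.95
tcp_pos: [456.1, -71.5, 90.3]
ee_rot: [-3.138, 0.0, 0.407]
force: [-1.3, -0.2, 5.1]
opening: 0.007
```

```bash
python3 - <<'E'
from h import *
for i in range(3):
  s=read_state();print(s['tcp_pos'].round(1),s['force'].round(2),s['time_s']) 
c=cap('side','side2.png')
x,y,w,h=(230,110,200,150); cv2.imwrite('pics/side2z.png',cv2.resize(c['image'][y:y+h,x:x+w],None,fx=4,fy=4)[:,:,::-1])
s=read_state();print(s['tcp_pos'].round(1),s['force'].round(2),s['time_s']) 
E
```

```text
[456.1 -71.5  90.3] [-1.34 -0.22  5.08] 2.95
[456.1 -71.5  90.3] [-1.34 -0.22  5.08] 2.95
[456.1 -71.5  90.3] [-1.34 -0.22  5.08] 2.95
[456.1 -71.5  90.3] [-1.54  0.34  4.92] 3.0
```

View pics/side2z.png

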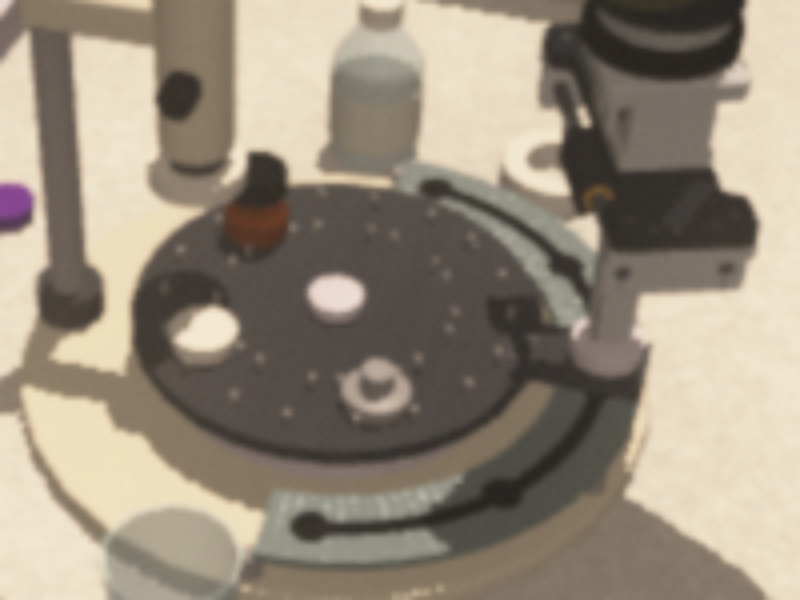

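The cap has gone down visibly: tip at 71.3 mm, spring force about 5 N. Now the clockwise arc.

```bash
cat >> h.py <<'E'
AX=np.array([606.2,-64.5]); P0=np.array([456.1,-71.5])
def arc(degs,z=89.7):
    out=[]
    for d in degs:
        q=AX+Ro.from_euler('z',-d,degrees=True).as_matrix()[:2,:2]@(P0-AX); out.append([*q,z])
    return out
E
python3 -c "
from h import *
rows(arc([1,3,5,7,9,11,13,15]))"
```

```text
[456.  -68.9  89.7] [0.0063, -0.0165, 0.0041]
[455.9 -63.6  89.7] [0.0198, -0.0488, 0.0041]
[456.1 -58.4  89.7] [0.0344, -0.0806, 0.0042]
[456.4 -53.2  89.7] [0.0501, -0.1119, 0.0043]
[456.9 -47.9  89.7] [0.0668, -0.1425, 0.0044]
[457.5 -42.7  89.7] [0.0846, -0.1726, 0.0045]
[458.4 -37.6  89.7] [0.1035, -0.2021, 0.0046]
[459.4 -32.4  89.7] [0.1234, -0.2308, 0.0047]
```

Request:
jog_arm(targets=[[0.006,-0.017,0.004,0,0,0,-1],[0.02,-0.049,0.004,0,0,0,-1],[0.034,-0.081,0.004,0,0,0,-1],[0.05,-0.112,0.004,0,0,0,-1],[0.067,-0.143,0.004,0,0,0,-1],[0.085,-0.173,0.0045,0,0,0,-1],[0.104,-0.202,0.0045,0,0,0,-1],[0.123,-0.231,0.005,0,0,0,-1]])

```text
time_s: 4.0
tcp_pos: [459.9, -32.3, 90.2]
ee_rot: [-3.139, -0.001, 0.407]
force: [-0.4, -0.6, 7.8]
opening: 0.004
```

```bash
python3 - <<'E'
from h import *
c=cap('side','side3.png')
x,y,w,h=(230,110,200,150); cv2.imwrite('pics/side3z.png',cv2.resize(c['image'][y:y+h,x:x+w],None,fx=4,fy=4)[:,:,::-1])
s=read_state();print(s['tcp_pos'].round(1),s['force'].round(2),s['time_s']) 
rows(arc([17,19,21,23,25,27,29,31]))
E
```

```text
[460.  -31.9  90.2] [-0.11  0.26  8.57] 4.05
[460.6 -27.3  89.7] [0.0161, -0.0264, 0.0033]
[462.  -22.3  89.7] [0.038, -0.0537, 0.0034]
[463.6 -17.2  89.7] [0.0607, -0.0803, 0.0034]
[465.3 -12.3  89.7] [0.0844, -0.106, 0.0035]
[467.2  -7.4  89.7] [0.109, -0.1309, 0.0036]
[469.3  -2.6  89.7] [0.1344, -0.1549, 0.0037]
[471.5   2.1  89.7] [0.1607, -0.178, 0.0038]
[473.9   6.8  89.7] [0.1877, -0.2001, 0.0039]
```

View pics/side3z.png

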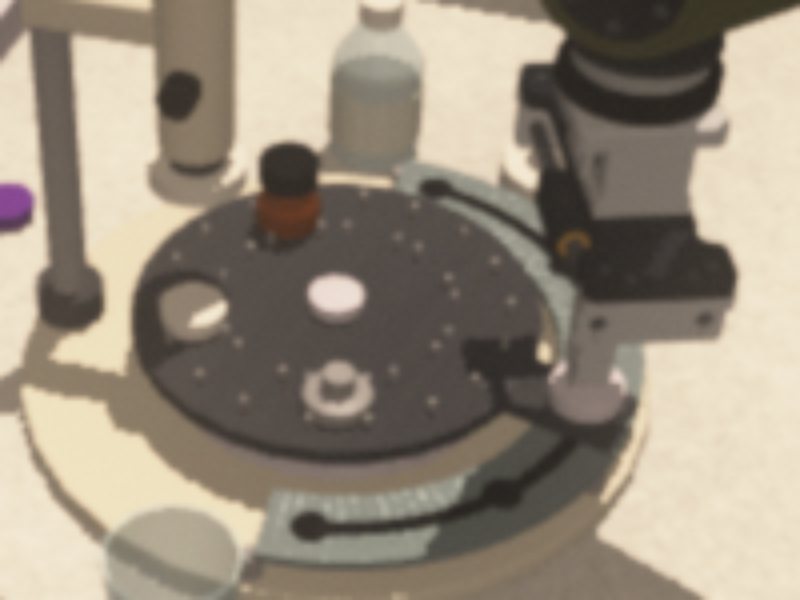

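The table is turning with the finger: the dish has gone from (205,335) to (195,305) towards the camera. Carrying on.

Request:
jog_arm(targets=[[0.016,-0.026,0.0035,0,0,0,-1],[0.038,-0.054,0.0035,0,0,0,-1],[0.061,-0.08,0.0035,0,0,0,-1],[0.084,-0.106,0.0035,0,0,0,-1],[0.109,-0.131,0.0035,0,0,0,-1],[0.134,-0.155,0.004,0,0,0,-1],[0.161,-0.178,0.004,0,0,0,-1],[0.188,-0.2,0.004,0,0,0,-1]])

```text
time_s: 5.05
tcp_pos: [474.5, 6.9, 90.2]
ee_rot: [-3.14, -0.002, 0.407]
force: [-0.6, -0.4, 7.3]
opening: 0.001
```

```bash
python3 - <<'E'
from h import *
c=cap('top','top4.png')
x,y,w,h=(210,180,200,150); cv2.imwrite('pics/top4z.png',cv2.resize(c['image'][y:y+h,x:x+w],None,fx=4,fy=4)[:,:,::-1])
s=read_state();print(s['tcp_pos'].round(1),s['force'].round(2),s['time_s']) 
rows(arc([33,35,37,38.5,39.5,40,40]))
E
```

```text
[474.7   7.3  90.2] [ 0.01 -0.02  6.6 ] 5.1
[476.5  11.4  89.7] [0.0214, -0.0201, 0.0036]
[479.2  15.9  89.7] [0.05, -0.0403, 0.0037]
[482.1  20.2  89.7] [0.0792, -0.0595, 0.0038]
[484.4  23.5  89.7] [0.1015, -0.0733, 0.0039]
[485.9  25.6  89.7] [0.1166, -0.0821, 0.0039]
[486.7  26.6  89.7] [0.1242, -0.0864, 0.004]
[486.7  26.6  89.7] [0.1242, -0.0864, 0.004]
```

View pics/top4z.png

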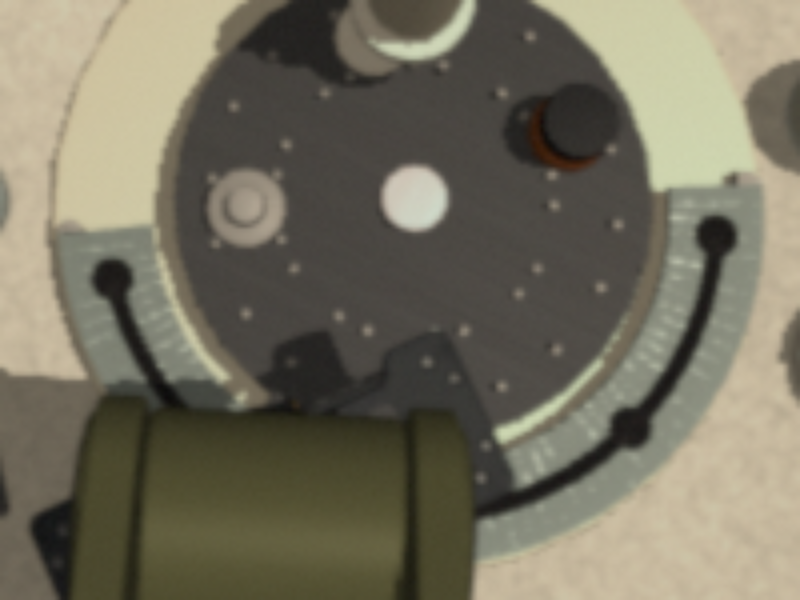

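The dish (360,45 in the zoom) is close to the camera and the gauge is at (245,205). Next is the last part to 40°, then a measurement of the turn before releasing.

Request:
jog_arm(targets=[[0.021,-0.02,0.0035,0,0,0,-1],[0.05,-0.04,0.0035,0,0,0,-1],[0.079,-0.06,0.004,0,0,0,-1],[0.102,-0.073,0.004,0,0,0,-1],[0.117,-0.082,0.004,0,0,0,-1],[0.124,-0.086,0.004,0,0,0,-1],[0.124,-0.086,0.004,0,0,0,-1]])

```text
time_s: 5.98
tcp_pos: [487.2, 26.7, 90.2]
ee_rot: [-3.14, -0.004, 0.407]
force: [-0.1, 1.5, 8.1]
opening: 0.003
```

```bash
python3 - <<'E'
from h import *
import pickle
c0=pickle.load(open('c0.pkl','rb'))['top']
c=cap('top','top5.png')
x,y,w,h=(210,180,200,150); cv2.imwrite('pics/top5z.png',cv2.resize(c['image'][y:y+h,x:x+w],None,fx=4,fy=4)[:,:,::-1])
def pins(c):
    # bright pins/gauge: small bright blobs on dark table
    g=cv2.cvtColor(c['image'],cv2.COLOR_RGB2GRAY)
    t=cv2.morphologyEx(g,cv2.MORPH_TOPHAT,np.ones((5,5),np.uint8)); n,l,st,ce=cv2.connectedComponentsWithStats((t>25).astype(np.uint8))
    W=np.zeros(g.shape); P=[]
    for i in range(1,n):
        if st[i,4]>14: continue
        m=l==i; yy,xx=np.nonzero(m); w=t[m].astype(float); q=ray(c,(xx*w).sum()/w.sum(),(yy*w).sum()/w.sum(),59)[:2]-AX
        if 40<np.hypot(*q)<108:P.append(q)
    return np.array(P)
A,B=pins(c0),pins(c);print(len(A),len(B))
from scipy.spatial import cKDTree
T=cKDTree(B)
best=[]
for d in np.arange(25,50,.25):
    q=A@Ro.from_euler('z',-d,degrees=True).as_matrix()[:2,:2].T
    e,_=T.query(q); best.append((-(e<2.0).sum(),round(float(np.mean(e[e<2.0])),2) if (e<2).any() else 9,d))
print(sorted(best)[:8])
s=read_state();print(s['tcp_pos'].round(1),s['force'].round(2),s['time_s']) 
E
```

```text
37 31
[(np.int64(-23), 0.84, np.float64(40.25)), (np.int64(-23), 0.86, np.float64(40.0)), (np.int64(-23), 0.93, np.float64(40.5)), (np.int64(-23), 0.96, np.float64(39.75)), (np.int64(-23), 1.13, np.float64(40.75)), (np.int64(-23), 1.15, np.float64(39.5)), (np.int64(-19), 1.22, np.float64(39.25)), (np.int64(-19), 1.23, np.float64(41.0))]
[487.2  26.6  90.2] [-0.22 -0.37  7.14] 6.025
```

View pics/top5z.png

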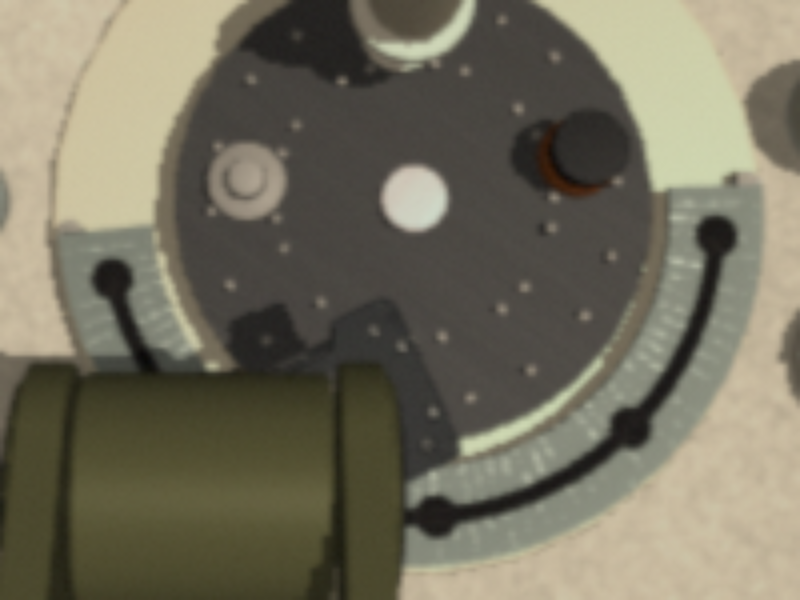

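The table has turned about 40.1° by its pins, and the middle hole is now uncovered at (437,515). Releasing straight up.

Request:
jog_arm(targets=[[0,0,-0.03,0,0,0,-1],[0,0,-0.06,0,0,0,-1],[0,0,-0.1,0,0,0,-1],[0,0,-0.2,0,0,0,-1],[0,0,-0.4,0,0,0,-1],[0,0,-0.7,0,0,0,-1],[0,0,-0.7,0,0,0,-1]])

```text
time_s: 6.9
tcp_pos: [488.0, 26.3, 198.8]
ee_rot: [3.141, -0.009, 0.407]
force: [0.4, -0.4, -0.1]
opening: 0.008
```

Request:
jog_arm(targets=[[-0.2,0.2,0,0,0,0,-1],[-0.4,0.6,0,0,0,0,-1],[-0.6,0.95,0,0,0,0,-1],[-0.6,0.95,0,0,0,0,-1],[-0.6,0.95,0,0,0,0,-1]])

```text
time_s: 7.52
tcp_pos: [461.6, -139.9, 197.7]
ee_rot: [3.141, -0.008, 0.407]
force: [-0.6, 0.8, 0.1]
opening: 0.003
```

Request:
jog_arm(targets=[[-0.1,0.3,0,0,0,0,-1],[-0.1,0.6,0,0,0,0,-1],[-0.1,0.95,0,0,0,0,-1],[-0.1,0.95,0,0,0,0,-1],[-0.1,0.95,0,0,0,0,-1]])

```text
time_s: 8.15
tcp_pos: [504.4, -275.0, 197.2]
ee_rot: [-3.141, -0.008, 0.408]
force: [-0.9, 0.6, -1.0]
opening: 0.001
```

```bash
python3 - <<'E'
from h import *
c=cap('top','top6.png');s=cap('side','side6.png')
x,y,w,h=(210,150,200,150); cv2.imwrite('pics/top6z.png',cv2.resize(c['image'][y+30:y+30+h,x:x+w],None,fx=4,fy=4)[:,:,::-1])
x,y,w,h=(230,110,200,150); cv2.imwrite('pics/side6z.png',cv2.resize(s['image'][y:y+h,x:x+w],None,fx=4,fy=4)[:,:,::-1])
for z in(84,75):print(z,proj(c,[[486.8,26.6,z]]),proj(s,[[486.8,26.6,z]]), proj(s,[[686,-61,62]]))
from cv2 import connectedComponentsWithStats as cc
for cm,n in((c,'top'),(s,'side')):
    p=proj(cm,[[486.8,26.6,84]])[0]; g=cv2.cvtColor(cm['image'],cv2.COLOR_RGB2GRAY); m=np.zeros_like(g);cv2.circle(m,tuple(int(v) for v in p.round()),16,255,-1)
    _,l,st,ce=cc(((g>150)&(m>0)).astype(np.uint8));k=1+np.argmax(st[1:,4]);print(n,ce[k],st[k],ray(cm,*ce[k],84),ray(cm,*ce[k],75))
s=read_state();print(s['tcp_pos'].round(1),s['force'].round(2),s['time_s']) 
E
```

```text
84 [[266.60068142 294.75543161]] [[357.91458285 216.20222399]] [[279.93247466 176.99099563]]
75 [[266.74151317 294.56043691]] [[357.47485728 219.40422336]] [[279.93247466 176.99099563]]
top [266.70786517 294.94101124] [257 285  21  21 356] [486.46512711  26.41170447  84.        ] [486.11539462  26.67450059  75.        ]
side [358.1441048  216.62882096] [348 210  22  14 229] [486.08177753  27.63579051  84.        ] [487.42450266  18.36011186  75.        ]
[ 504.3 -275.1  197.8] [0.23 0.26 0.73] 8.25
```

View pics/side6z.png

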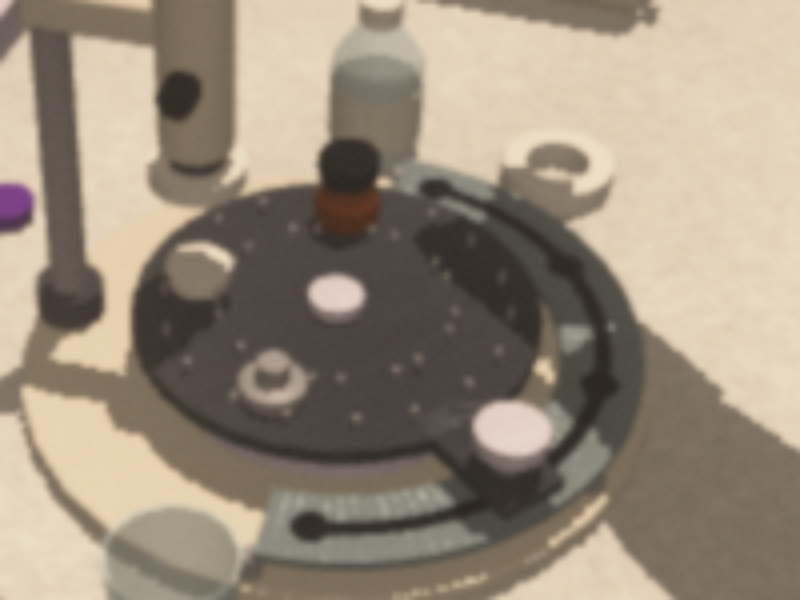

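View pics/top6z.png

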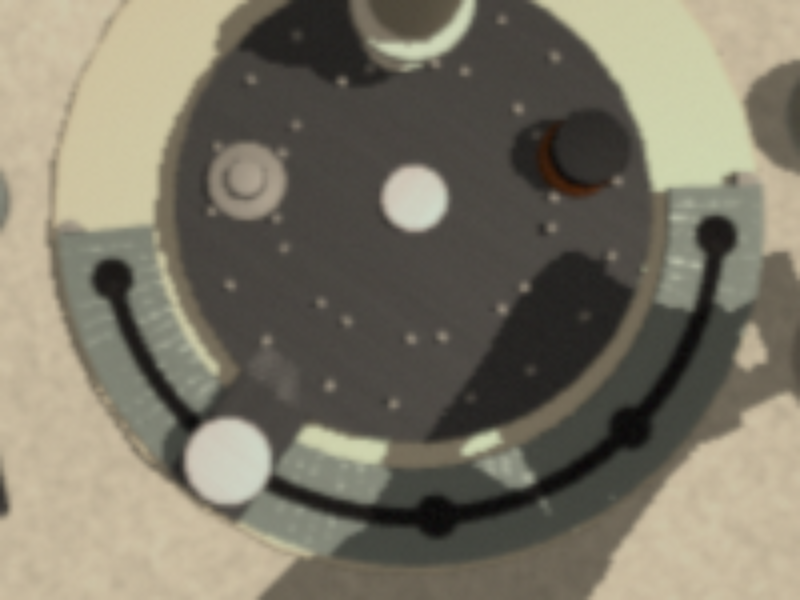

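The cap is at the next hole. The two views agree to about 1 mm at z = 84 (sprung out) and disagree by about 8 mm at z = 75. The dish stands under the camera at (200,270) in the side zoom, and the arm is clear. Handing in.

```bash
python3 -c "
from bench import job
print(job.close_job())"
```

```text
the job is handed in; nothing more can be done
None
```

The job is handed in, about 8 s into the 32 s limit; no verdict was reported. I pressed the plunger to about 12.7 mm with shut fingers, at 5 N (7–8 N while turning). I carried it 40° clockwise seen from above, released it straight up and moved the arm clear.

- **Turn:** just before release, the table pins showed a turn of about 40.1°. The cap now stands at (486.5, 26.4), within 1 mm of where the next hole should be.
- **Plunger:** the top and side views agree to about 1 mm for the cap at 84 mm, its fully out height. They disagree by about 8 mm at 75 mm, so it is locked in the hole.
- **Dish:** it stands under the inspection camera in the side view. The camera hides it from above, so I judged its centring from the table's turn and did not measure it.
- **Other things:** the jar and gauge rode round in their nests. The flask and tape roll look unmoved. I did not measure the beaker, slide box or marker afterwards. The arm stayed well away from them.

My first dish bearing read 43.5° instead of 40°, which I put down to the dish being partly hidden. It did not change which way to turn.

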